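Clear the tote onto the hook, then slide the plywood blank out to the pointer and hold it

TASK

The plywood blank on the aluminium rail has to stick out far enough for its end to be laser-engraved. First take the small tote off the blank and hang it by its handle bar on the hook of the stand, keeping it upright; then slide the blank outward, straight along the rail, until its outer end is level with the gauge's pointer. It would now tip off the rail, so finish while still holding its inner part firmly with the gripper, the blank lying flat on the rail and touching nothing but rail and gripper; do not let it tip at any time, and leave the pen cup, the mouse and the stack of discs alone.

Things in the scene. Friction and masses are not known exactly. Their poses are not given: they have to be found in the camera images.
- rail: Fixed aluminium profile on two black feet, 220 long (x) x 45 wide (y), flat top 70 above the desk (the feet are 70 wide and 25 high). Origin: centre of its underside, on the desk. Its x axis points outward, the way the blank is to be slid; its outer edge is at x = +110.
- blank: Loose plywood strip lying flat along the rail, 260 (x) x 60 (y) x 10 thick, 0.09 to 0.18 kg; its sides stick out about 7 mm past the rail's, so it can be gripped across its width from above. Origin: centre of its underside; x towards its outer end, as the rail's x. Starts overhanging the rail's outer edge by 50 to 80 mm; tips when over 130; the pointer is 150 to 175 out.
- blank_end (a point): Middle of the blank's outer end face (130 mm from its origin along x, at half thickness).
- gauge: Fixed steel gauge on the desk beside the blank's path: 60 x 60 foot plate, 12 mm round post 88 high, and at 75 to 81 mm height a level pointer blade that reaches from the post towards the path (along the gauge's -y). Origin: centre of its underside. Its axes are parallel to the rail's.
- mark_tip (a point): Tip of the gauge's pointer, the mark: it ends about 12 mm beside the blank's edge on the rail's +y side, 42 mm from the rail's centre line, at the blank's height. Axes parallel to the rail's: the blank's outer end face must come level with this point along the rail's x.
- tote: Loose small grey tote standing on the blank; box 56 (x) x 88 (y) x 45 high, 0.1 to 0.2 kg, wooden tokens fixed inside. Uprights at y = +40 and -40 carry a level round steel handle bar, 10 thick, along y, centre line 120 above the underside; window between box rim and bar 70 high, 70 wide. Origin: centre of its underside, z up.
- tote_bar (a point): Middle of the tote's handle bar, on its centre line (120 mm above the tote's origin).
- hook_stand: Fixed dark steel stand: base plate 130 x 100 x 12, 14 mm square post, top at 225; level hook arm 10 wide, 10 thick (215 to 225 above the desk) runs from the post along the stand's -x for 90 and ends in an upturned tip, 7 thick, top at 241. Origin: on the desk under the post. At yaw 0 the hook points towards the robot; it stands on the robot's left or right.
- hook_seat (a point): Middle of the hook arm's top face, between post and upturned tip (45 mm from the post's axis, 38 mm from the tip's inner face). Axes as the stand's: the arm runs along x, tip at -x. The tote hangs with its bar across the arm here, bar centre 5 mm above this point.
- pen_cup: Bystander: white pen cup, 80 mm across, 95 high (pens to 127), stands on the side opposite to the hook stand. Origin: centre of its underside.
- mouse: Bystander: black computer mouse, 105 x 60 x 35. Origin: centre of its underside.
- discs: Bystander: stack of round plywood blanks, 110 mm across, 24 high. Origin: centre of its underside.
There are look-alikes about, which are no part of the job. What is meant by the hook_stand is not orange or purple, and is the larger of those in its own colour.

How it is judged:
On the way, in this order (a step that is already met when the one before it is completed fails the run):
1. the tote hangs by its bar on the hook, let go by the gripper (contact force between tote and hook_stand above 0.5 N and contact force between tote and the fingers below 0.1 N and x of tote_bar in the frame of hook_seat between -0.04 and 0.04 m and y of tote_bar in the frame of hook_seat between -0.035 and 0.035 m and z of tote_bar in the frame of hook_seat between -0.012 and 0.025 m), for 0.3 s.
2. the blank's outer end has come level with the pointer, within 8 mm, with the gripper on the blank (x of blank_end in the frame of mark_tip between -0.008 and 0.008 m and contact force between blank and the fingers above 1 N), for 0.2 s.
At the end, for the whole second after the job is handed in: Blank end level with the pointer within 8 mm, within 0.1 rad and 15 mm of the rail's line, flat (0.05 rad, 5 mm height), still, held by the fingers (over 1 N), clear of gauge, tote and stand; tote hangs by its bar between post and tip, within 0.5 rad of upright, not held (all of step 1 and all of step 2 and y of blank in the frame of rail between -0.015 and 0.015 m and z of blank in the frame of rail between 0.065 and 0.075 m and angle between the x axis of blank and the x axis of rail, either way round below 0.1 rad and angle between blank's own z axis and vertical below 0.05 rad and contact force between blank and gauge below 0.1 N and contact force between blank and tote below 0.1 N and contact force between blank and hook_stand below 0.1 N and linear speed of blank below 0.02 m/s and angle between tote's own z axis and vertical below 0.5 rad); the arm keeps its last pose, push and grip.
It fails at once if the blank tips or falls (over 0.15 rad) (angle between blank's own z axis and vertical above 0.15 rad).
It fails at once if the tote is tipped over (over 0.9 rad) (angle between tote's own z axis and vertical above 0.9 rad).
It fails at once if the pen cup, mouse or discs are disturbed (over 30 mm) (distance of any of pen_cup, mouse, discs from where it was at the start of the episode above 0.03 m).
It also fails if it takes over 61 s, if anything falls off the work surface, if the arm or the gripper's body presses on something with over 40 N, if the wrist force passes 120 N, or if a joint passes its speed limit or range.

ROBOT

A 6-joint arm with a two-finger parallel gripper is mounted at the origin on the work surface. World frame = base frame: x ahead of the robot, y to its left, z up, the work surface at z = 0. Lengths are in m, angles in rad, forces in N, time in s.
With the tool pointing down it reaches from about 0.4 to 0.825 m from the base axis. Payload 7 kg.
Tool frame: the origin (TCP) lies at the very end of the fingers, on their centre line; the grasp point (between the pads) lies 19 mm behind it; z points along the fingers, x is the direction in which the jaws open and shut, and the axes are right-handed (so a half turn about z gives the same grasp; the last joint's range is limited). The gripper opens to 88 mm and grips with 3 to 60 N. Pads are 19 mm wide; open, the fingers measure 130 mm over their backs; the gripper's body (78 mm by 193 mm) begins 47 mm behind the grasp point.
Start: joints at [-1.009, 0.359, 0.012, 0, -1.224, -0.288], TCP at [0.182, -0.65, 0.227] pointing down, gripper open.
Joint ranges: [-3.07, 3.07], [-1.43, 2.12], [-1.02, 1.25], [-3.03, 1.67], [-3.05, -0], [-3.03, 3.03]. Speed limits (rad/s): [2.39, 2.39, 3.01, 3.14, 3.14, 3.14].

INTERFACE

Orientations are given as [roll, pitch, yaw] about the fixed x, y, z axes, in that order (R = Rz(yaw) Ry(pitch) Rx(roll)).
In Python, from station import telemetry, grab_frame, arm, regions_of, pinpoint gives the robot as it stands. The module is installed in compiled form; this text tells all that it offers.
- The arm moves only by the shell command python3 -m inch 'ROWS' [FORCE]. ROWS is text: rows parted by semicolons, each of 7 numbers parted by spaces: the opening, from 0 (shut) to 1 (fully open), then the shift along the world's x, y, z in cm, then the turn, a rotation vector about the world's x, y, z in degrees. A call has 1 to 12 rows; each row is the pose to reach, as a shift and turn from the pose measured when the call began; what a row does not reach only later rows make up. A row lasts 1/8 s, in which the tool goes at most 62.5 mm and 10.7 degrees, less where a joint would pass 70% of its speed; a pose out of reach is approached as far as the arm can. A call with a gripper value outside its range is refused whole. The fingers move at their own pace and stop on an object; FORCE is the grip in N (left out, the last holds). Time passes only in rows, so rows that repeat a pose let the fingers close. It gives the time, the measured TCP pose, the force and the opening at its end, in the units of the state.
- telemetry.get_state(): the state, without advancing time (a new reading comes with each control period).
- grab_frame(name): name is "scene" or "top"; returns a dict with "pixels" (384x512x3 uint8, red, green, blue), "fx", "fy", "cx", "cy" (pixels), "R" (3x3) and "t" (3): a world point X has camera coordinates R X + t. Camera axes: x right, y down, z forward; pixel columns grow to the right and rows downward; lengths in m; the calibration is good to about 2 mm. A picture is of the moment at which its call begins. There is no depth.
- arm.job_done(): hands the job in, once; it reports no verdict.
Trained networks look in the newest picture that a camera, given by its name, has taken for a name from the list of things; names that differ only in an ending like _2 or _b are one class to them, and where a whole thing is asked for, a point or a joint stands for the part that bears it (a point fixed in the world has none). Each returns a list of dicts, best first, with "p" (0 to 1); they miss things now and then, are a little off and sometimes report something else, mostly with a low value. They report only what shows in the picture. A call takes as long as a camera call. They do not tell look-alikes from the thing itself.
- regions_of(camera, name): "pixels" (384x512 bool, what is visible of it) and "bbox" ([left, top, right, bottom] in pixels, round what is visible of it).
- pinpoint(camera, name): "location" ([column, row] in pixels: a listed point, or the origin of a listed thing).
The state is a dict: "t": time; "q": joint angles; "qd": joint speeds; "joint_efforts": joint torques, N m; "eef_pos": TCP position; "ee_rot": TCP orientation; "force": force on the tool from outside, world axes, zero at the start; "moment": the same for the moment, N m; "width": finger opening in m.
Only numpy, scipy, OpenCV 4.12 (cv2) and the standard library are available. Lean on these libraries where they do the work, as an engineer would, in place of code of your own. Each camera call takes 0.05 s, during which the arm holds its last target. There are 200 camera calls.

## Working session

There is one attempt and no reset: what is moved stays moved. The work goes in short steps, Python scripts to look and compute and a shell command to move; the robot and the scene stay as the last step left them, time stands still between calls to the robot, and variables do not carry over. Pictures are saved under pics/ and viewed, about 8 in all and at most 12, crops included, and the job is handed in when it is done.

```bash
mkdir -p pics
cat > h.py <<'E'
import numpy as np, cv2
from station import telemetry, grab_frame, arm, regions_of, pinpoint
def ray(f,p):
    d=np.array([(p[0]-f["cx"])/f["fx"],(p[1]-f["cy"])/f["fy"],1.]); R=np.array(f["R"]);t=np.array(f["t"])
    return -R.T@t, R.T@d
def atz(f,p,z):
    o,d=ray(f,p); return o+d*(z-o[2])/d[2]
def proj(f,X):
    c=np.array(f["R"])@np.array(X)+np.array(f["t"]); return np.array([f["fx"]*c[0]/c[2]+f["cx"],f["fy"]*c[1]/c[2]+f["cy"]])
def tri(f1,p1,f2,p2):
    o1,d1=ray(f1,p1);o2,d2=ray(f2,p2)
    s=np.linalg.lstsq(np.c_[d1,-d2],o2-o1,rcond=None)[0]
    a=o1+s[0]*d1;b=o2+s[1]*d2
    return (a+b)/2,np.linalg.norm(a-b)
def save(f,n,box=None):
    im=f["pixels"][:,:,::-1]
    if box: im=im[box[1]:box[3],box[0]:box[2]]
    k=min(800/im.shape[1],600/im.shape[0]); cv2.imwrite("pics/"+n,cv2.resize(im,None,fx=k,fy=k,interpolation=cv2.INTER_CUBIC))
E
python3 - <<'E'
from h import *
np.set_printoptions(precision=3,suppress=True)
F={c:grab_frame(c) for c in("scene","top")}
for c in F:
    save(F[c],c+"0.png"); print(c,ray(F[c],(256,192)))
for n in ["rail","blank","blank_end","gauge","mark_tip","tote","tote_bar","hook_stand","hook_seat","pen_cup","mouse","discs"]:
    for c in F: print(n,c,[(round(d["p"],2),np.round(d["location"],1).tolist()) for d in pinpoint(c,n)][:4])
print(telemetry.get_state())
E
```

```text
scene (array([1.497, 0.119, 0.996]), array([-0.761, -0.096, -0.641]))
top (array([ 0.381, -0.017,  1.172]), array([ 0.161,  0.008, -0.987]))
rail scene [(0.59, [282.2, 243.6])]
rail top []
blank scene [(0.63, [266.0, 222.8]), (0.45, [134.4, 232.4])]
blank top [(0.81, [240.9, 199.6])]
blank_end scene [(0.69, [225.0, 217.4])]
blank_end top [(0.85, [281.7, 200.5])]
gauge scene [(0.93, [190.7, 258.1]), (0.41, [371.7, 265.2])]
gauge top []
mark_tip scene [(0.87, [197.9, 220.4]), (0.61, [267.0, 222.9])]
mark_tip top [(0.87, [320.0, 189.0])]
tote scene [(0.69, [279.2, 224.4])]
tote top [(0.7, [227.1, 196.8])]
tote_bar scene [(0.64, [281.9, 193.7])]
tote_bar top [(0.95, [221.8, 191.6]), (0.23, [134.9, 182.5])]
hook_stand scene [(0.7, [320.1, 285.6]), (0.7, [353.8, 196.0]), (0.69, [371.7, 312.6]), (0.67, [372.7, 265.1])]
hook_stand top [(0.97, [189.1, 144.1]), (0.93, [138.4, 286.0]), (0.74, [146.5, 122.5])]
hook_seat scene [(0.93, [384.3, 273.3]), (0.86, [393.8, 200.7]), (0.76, [331.0, 241.7]), (0.6, [373.7, 136.8])]
hook_seat top [(0.7, [171.2, 142.2]), (0.62, [123.9, 119.1]), (0.61, [98.8, 313.6]), (0.6, [104.0, 180.9])]
pen_cup scene [(0.92, [136.5, 229.1])]
pen_cup top [(0.72, [380.5, 194.8]), (0.49, [366.4, 248.0])]
mouse scene [(0.59, [169.3, 199.3])]
mouse top [(0.67, [364.9, 251.0])]
discs scene [(0.88, [261.7, 282.6]), (0.41, [373.0, 262.4])]
discs top [(0.57, [241.4, 144.9])]
{'t': 1.3, 'q': array([-1.009,  0.359,  0.012,  0.   , -1.224, -0.288]), 'qd': array([ 0.001,  0.   , -0.002,  0.001, -0.001, -0.   ]), 'joint_efforts': array([  0.   , -58.239,  29.33 ,   7.002,   0.012,  -0.   ]), 'eef_pos': array([ 0.182, -0.65 ,  0.227]), 'ee_rot': array([-3.142,  0.   ,  1.845]), 'force': array([-0.295, -0.005,  0.606]), 'moment': array([-0.025,  0.008, -0.048]), 'width': 0.08747060926406452}
```

View pics/scene0.png

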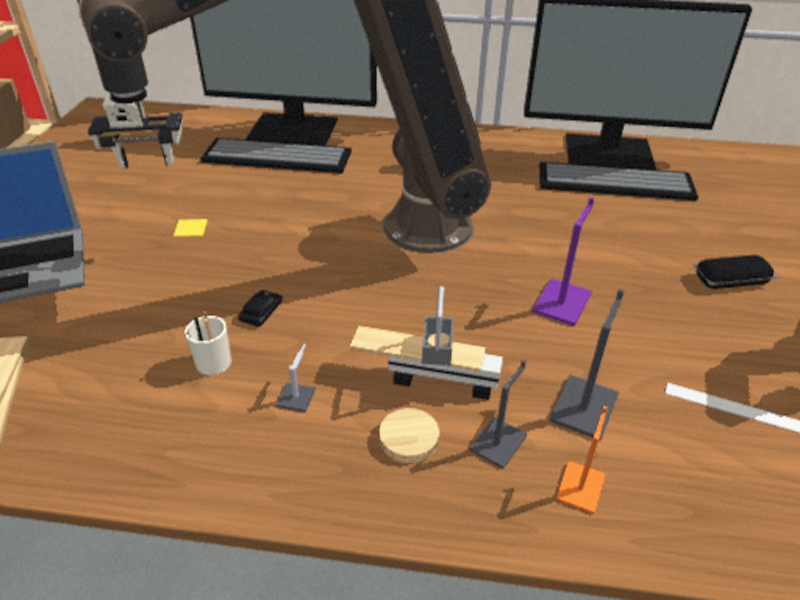

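View pics/top0.png

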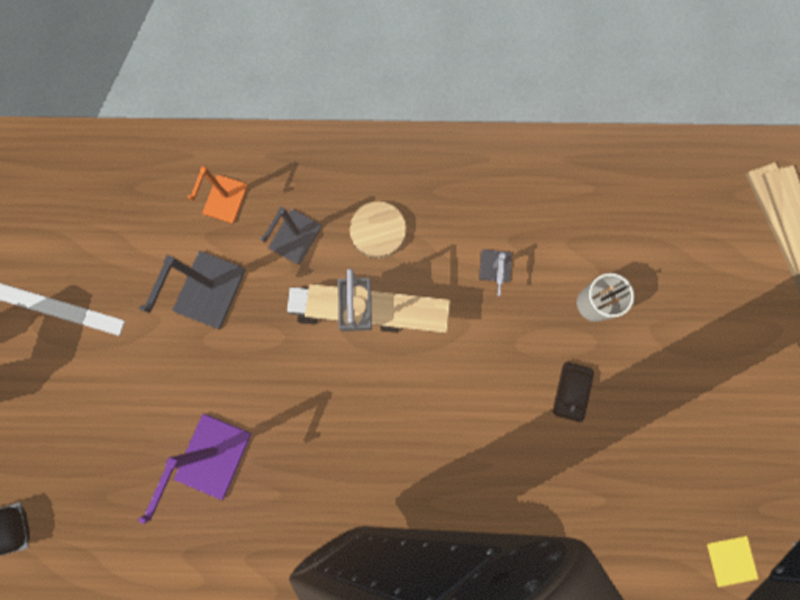

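The scene view faces the robot. The blank points to −y (right in the top view), with its end at (450,312) there. The gauge is at (497,270), the tote bar at (350,297), and the true hook stand (larger dark one) has its post top at (172,262) and tip at (148,308). All of these are in 800-px picture pixels.

```bash
cat > m.py <<'E'
from h import *
np.set_printoptions(precision=4,suppress=True)
F={c:grab_frame(c) for c in("scene","top")}
s,t=F["scene"],F["top"]
def P(n,a,b):
    X,e=tri(s,a,t,b); print(n,X,"err",round(e,4))
P("tote_bar",(281.9,193.7),(221.8,191.6));P("tote",(279.2,224.4),(227.1,196.8))
P("blank_end",(225,217.4),(281.7,200.5));P("mark",(197.9,220.4),(320,189));P("blank",(266,222.8),(240.9,199.6))
P("seat",(393.8,200.7),(104,180.9))
print("end z75",atz(t,(281.7,200.5),.075),"mark z78",atz(t,(320,189),.078),"seat z225",atz(t,(104,180.9),.225),"bar@z.2",atz(t,(221.8,191.6),.2))
for n in("blank","rail","tote"):
    for c in F:
        for d in regions_of(c,n)[:2]:
            m=d["pixels"].astype(np.uint8); ys,xs=np.nonzero(m)
            print(n,c,round(d["p"],2),d["bbox"],cv2.minAreaRect(np.c_[xs,ys].astype(np.float32)))
k=3
def crop(f,b,n):
    im=f["pixels"][b[1]:b[3],b[0]:b[2],::-1]; return cv2.resize(im,None,fx=4,fy=4,interpolation=cv2.INTER_CUBIC)
cv2.imwrite("pics/cropA.png",np.vstack([crop(t,(80,140,270,220),0)]))
cv2.imwrite("pics/cropB.png",crop(t,(180,150,340,220),0))
cv2.imwrite("pics/cropC.png",crop(s,(270,170,430,290),0))
E
python3 m.py
```

```text
tote_bar [0.54   0.0762 0.1932] err 0.0045
tote [0.5446 0.0733 0.0729] err 0.0026
blank_end [ 0.5374 -0.0905  0.0725] err 0.0171
mark [ 0.5689 -0.1845  0.078 ] err 0.0129
blank [0.5379 0.0328 0.0676] err 0.0047
seat [0.5588 0.3788 0.2194] err 0.0113
end z75 [ 0.5357 -0.0819  0.075 ] mark z78 [ 0.57  -0.191  0.078] seat z225 [0.5577 0.3705 0.225 ] bar@z.2 [0.5387 0.0778 0.2   ]
blank scene 0.61 [222.0, 210.7, 306.9, 235.0] ((266.6808166503906, 222.055908203125), (83.39960479736328, 16.27869987487793), 10.84030532836914)
blank top 0.72 [196.2, 184.0, 286.0, 211.5] ((241.3231658935547, 196.59146118164062), (89.55997467041016, 20.540264129638672), 6.340191841125488)
rail scene 0.89 [245.9, 228.5, 321.5, 258.3] ((283.5, 241.0), (28.0, 71.0), 90.0)
rail top 0.57 [193.3, 181.9, 287.3, 213.9] ((241.0548553466797, 196.48802185058594), (91.90258026123047, 23.04666519165039), 6.115503787994385)
rail top 0.56 [186.5, 182.6, 254.1, 208.7] ((215.70692443847656, 204.23068237304688), (73.59859466552734, 21.805828094482422), 24.145544052124023)
tote scene 0.59 [270.3, 187.1, 288.4, 234.0] ((280.0408630371094, 207.8463134765625), (18.775863647460938, 49.96500778198242), 3.5763344764709473)
tote top 0.77 [214.8, 174.3, 237.4, 214.1] ((226.0, 192.5), (39.0, 22.0), 90.0)
```

View pics/cropA.png

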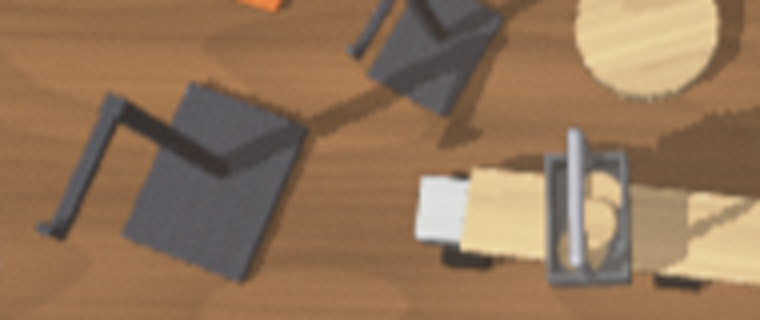

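View pics/cropB.png

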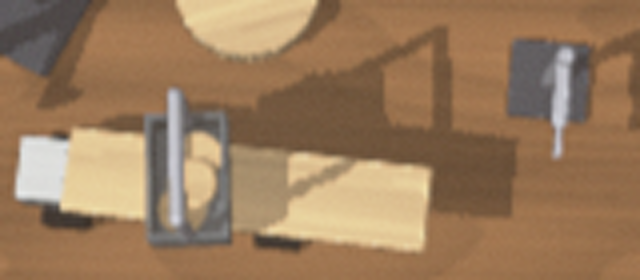

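View pics/cropC.png

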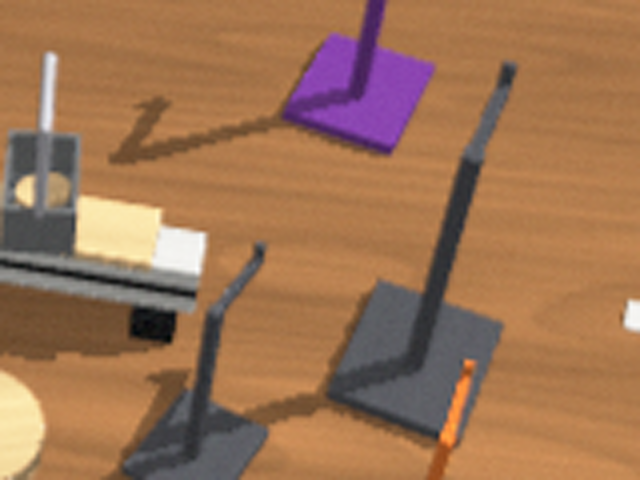

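```bash
cat > m2.py <<'E'
from h import *
np.set_printoptions(precision=4,suppress=True)
s,t=grab_frame("scene"),grab_frame("top")
A=lambda c,r:(80+c/4,140+r/4); B=lambda c,r:(180+c/4,150+r/4); C=lambda c,r:(270+c/4,170+r/4)
def g(n,p,z): X=atz(t,p,z); print(n,X[:2]); return X
pt=g("post top",A(117,102),.225); tp=g("tip top",A(51,233),.241)
d=tp-pt; print("arm len",np.linalg.norm(d[:2]),"dir deg",np.degrees(np.arctan2(d[1],d[0])))
print("tri post",tri(s,C(472,155),t,A(117,102)),"tri tip",tri(s,C(508,68),t,A(51,233)))
print("post at z.225 scene",atz(s,C(472,155),.225),"tip",atz(s,C(508,68),.241))
b=[g("base",A(*p),.012) for p in((190,85),(305,128),(243,281),(122,234))]
for i in range(4): e=b[(i+1)%4]-b[i]; print(np.linalg.norm(e),np.degrees(np.arctan2(e[1],e[0])))
print("base c",sum(b)/4)
k=[g("blank",B(*p),.08) for p in((432,165),(424,248),(62,207),(72,128))]
for i in range(4): e=k[(i+1)%4]-k[i]; print(np.linalg.norm(e),np.degrees(np.arctan2(e[1],e[0])))
q=[g("rim",A(*p),.125) for p in((547,158),(625,152),(630,277),(550,282))]
for i in range(4): e=q[(i+1)%4]-q[i]; print(np.linalg.norm(e),np.degrees(np.arctan2(e[1],e[0])))
print("rim c",sum(q)/4)
g("bar1",A(573,130),.203);g("bar2",A(574,262),.203)
g("mark",B(557,157),.081)
g("railin",B(25,137),.07);g("railin",B(16,198),.07)
print("mark scene",atz(s,(197.9,220.4),.078),"end scene", atz(s,(225,217.4),.075))
E
python3 m2.py
```

```text
post top [0.5972 0.3603]
tip top [0.5113 0.388 ]
arm len 0.09026753525115874 dir deg 162.08828699235093
tri post (array([0.5976, 0.3627, 0.2232]), np.float64(0.0031555830386343258)) tri tip (array([0.5124, 0.3933, 0.2335]), np.float64(0.0036907087768803717))
post at z.225 scene [0.599  0.3638 0.225 ] tip [0.5211 0.3926 0.241 ]
base [0.66   0.3899]
base [0.6274 0.2991]
base [0.5089 0.3394]
base [0.5434 0.4337]
0.09642931928872407 -109.79269050916601
0.12514678131393867 161.2385180773951
0.10043320128850698 69.89783183031649
0.12459632733187906 -20.5975250442258
base c [0.5849 0.3655 0.012 ]
blank [ 0.5618 -0.0994]
blank [ 0.5023 -0.0939]
blank [0.5279 0.1637]
blank [0.5852 0.1588]
0.05983333553859811 174.66493027967817
0.25881438812371804 84.3129215436695
0.05749765076781712 -4.891227036056297
0.259255982821557 -95.16990697002282
rim [0.5845 0.1001]
rim [0.5894 0.0464]
rim [0.5029 0.041 ]
rim [0.4987 0.0953]
0.053859054361919824 -84.74616457532618
0.08668891440066077 -176.43541213560087
0.05447445818162882 94.4120208154824
0.08590922743933671 3.1425134621094197
rim c [0.5439 0.0707 0.125 ]
bar1 [0.5877 0.0752]
bar2 [0.5028 0.0722]
mark [ 0.5687 -0.1884]
railin [0.58   0.1942]
railin [0.5353 0.1987]
mark scene [ 0.5691 -0.1779  0.078 ] end scene [ 0.5405 -0.0985  0.075 ]
```

```bash
python3 -m inch '1 2.5 5 3 0 0 0;1 5 10.5 6 0 0 0;1 8 16.5 9 0 0 -2;1 10.5 22 11 0 0 -4;1 13 27.5 12 0 0 -6;1 16 33.5 12 0 0 -8;1 18.5 39 12 0 0 -10;1 21 44.5 12 0 0 -12.2;1 24 50.5 12 0 0 -12.2;1 26.5 56 12 0 0 -12.2;1 29 61.5 12 0 0 -12.2;1 31.5 66 12 0 0 -12.2' 40
python3 - <<'E'
from h import *
s=telemetry.get_state();print(s)
E
```

```text
t: 3.3
eef_pos: [0.4951, 0.0071, 0.3473]
ee_rot: [3.14, -0.0, 1.632]
force: [0.8, -0.2, 1.0]
width: 0.088
{'t': 3.3, 'q': array([ 4.12264022e-01, -2.69657628e-03, -1.65437393e-01,  1.03263829e-04,
       -1.40646911e+00, -1.92142867e+00]), 'qd': array([ 0.73635009,  0.40283727,  0.38767555,  0.0018878 ,  0.01383459,
       -0.73524283]), 'joint_efforts': array([ -3.3245489 , -34.30939436,  28.55107963,   6.89259768,
        -0.24311875,   1.08119499]), 'eef_pos': array([0.49507822, 0.00712905, 0.34726278]), 'ee_rot': array([ 3.14006777e+00, -4.49216837e-04,  1.63244516e+00]), 'force': array([ 0.82169186, -0.2158589 ,  0.98006139]), 'moment': array([-0.15036099, -0.06740961,  0.04939919]), 'width': 0.08801142093012797}
```

```bash
python3 -m inch '1 1.5 3.5 0 0 0 0;1 3 6.5 -3 0 0 0;1 3 6.5 -7 0 0 0;1 3 6.5 -7 0 0 0'
python3 - <<'E'
from h import *
f=grab_frame("scene"); save(f,"s1.png",(220,120,380,240))
print(telemetry.get_state()["eef_pos"])
E
```

```text
t: 3.8
eef_pos: [0.5235, 0.0719, 0.2747]
ee_rot: [-3.138, 0.001, 1.633]
force: [-0.5, 0.1, 0.6]
width: 0.0877
[0.52475608 0.07175521 0.27720427]
```

View pics/s1.png

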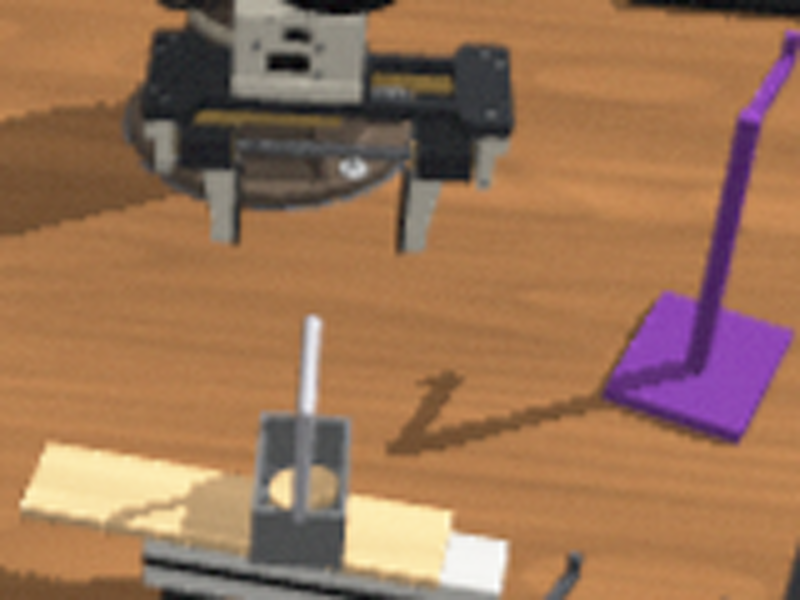

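The open fingers (tips at 222,242 and 412,250) straddle the bar (305,320–520) from above. I'll descend now.

```bash
python3 -m inch '1 0 0 -3 0 0 0;1 0 0 -6 0 0 0;1 0 0 -8 0 0 0;1 0 0 -9.1 0 0 0;1 0 0 -9.1 0 0 0;0.4 0 0 -9.1 0 0 0;0.2 0 0 -9.1 0 0 0;0 0 0 -9.1 0 0 0;0 0 0 -9.1 0 0 0;0 0 0 -9.1 0 0 0;0 0 0 -9.1 0 0 0;0 0 0 -9.1 0 0 0' 40
python3 - <<'E'
from h import *
f=grab_frame("scene"); save(f,"s2.png",(220,120,380,240))
E
```

```text
t: 5.35
eef_pos: [0.5247, 0.0718, 0.1861]
ee_rot: [-3.141, 0.001, 1.633]
force: [-1.0, -1.1, 0.4]
width: 0.0229
```

View pics/s2.png

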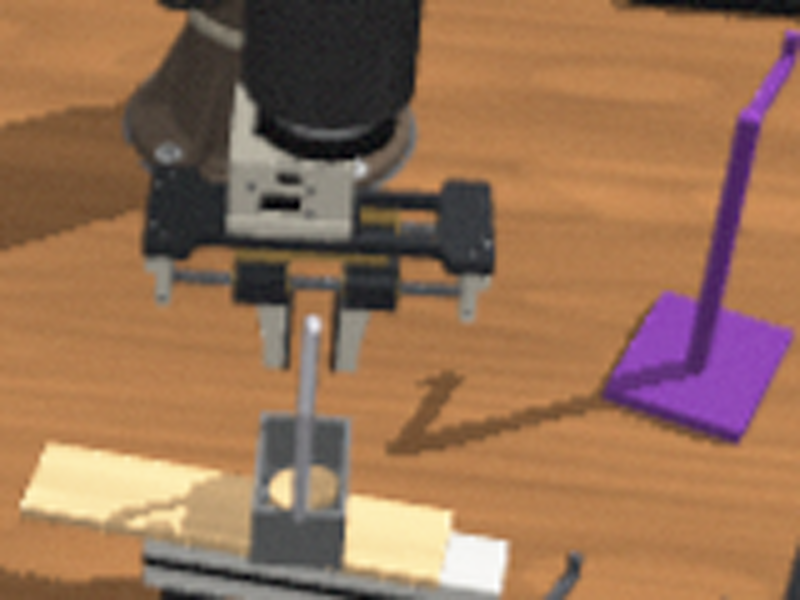

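```bash
python3 -m inch '0 0 0 0 0 0 0;0 0 0 0 0 0 0;0 0 0 0 0 0 0;0 0 0 0 0 0 0;0 0 0 0 0 0 0;0 0 0 0 0 0 0' 40; python3 -m inch '0 0 0 0.5 0 0 0;0 0 0 1.5 0 0 0;0 0 0 3 0 0 0;0 0 0 3 0 0 0' 40
```

```text
t: 6.15
eef_pos: [0.5247, 0.0717, 0.1861]
ee_rot: [-3.141, 0.001, 1.633]
force: [0.2, -0.6, -0.9]
width: 0.0084
t: 6.65
eef_pos: [0.5257, 0.0721, 0.2181]
ee_rot: [3.139, -0.0, 1.633]
force: [0.3, -0.2, -1.9]
width: 0.0085
```

```bash
python3 -m inch '0 0 1 3 0 0 2;0 -1 3 3.6 0 0 7;0 -2 6 3.6 0 0 14;0 -3.5 10 3.6 0 0 22;0 -4.7 14 3.6 0 0 30;0 -6 18 3.6 0 0 38;0 -7.3 22 3.6 0 0 46;0 -8.6 26 3.6 0 0 54;0 -9.8 29.5 3.6 0 0 60;0 -10.5 32 3.6 0 0 65;0 -10.9 33 3.6 0 0 68;0 -10.9 33 3.6 0 0 68'
python3 -m inch '0 0 0 0 0 0 0;0 0 0 0 0 0 0;0 0 0 0 0 0 0;0 0 0 0 0 0 0'
python3 - <<'E'
from h import *
a,b=grab_frame("scene"),grab_frame("top")
c=lambda f,x,y:cv2.resize(f["pixels"][y:y+150,x:x+130,::-1],None,fx=3,fy=3,interpolation=cv2.INTER_CUBIC)
cv2.imwrite("pics/p3.png",np.hstack([c(a,345,110),c(b,50,120)]))
for k,n in((a,"scene"),(b,"top")): print([(round(d["p"],2),d["location"]) for d in pinpoint(n,"tote_bar")])
E
```

```text
t: 8.15
eef_pos: [0.4163, 0.4026, 0.2536]
ee_rot: [3.139, -0.0, 2.82]
force: [0.9, -0.8, -1.8]
width: 0.0085
t: 8.65
eef_pos: [0.4164, 0.4024, 0.2537]
ee_rot: [3.139, -0.0, 2.82]
force: [0.4, -0.4, -1.1]
width: 0.0082
[(0.97, [408.4, 159.8])]
[(0.73, [68.2, 234.8])]
```

View pics/p3.png

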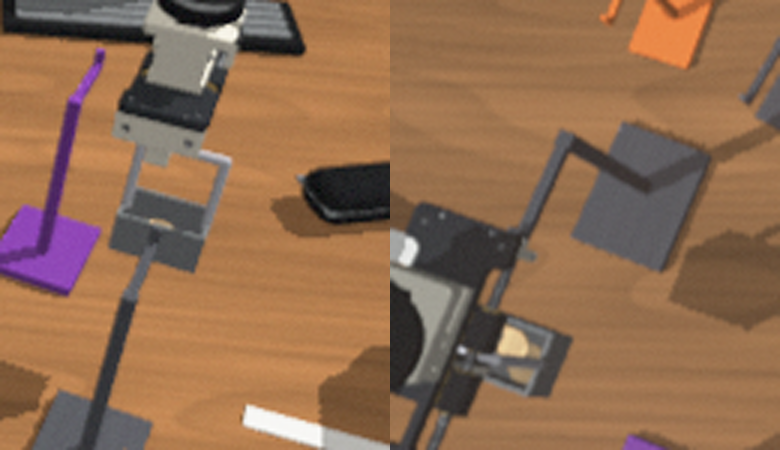

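Run:
```python
from h import *
np.set_printoptions(precision=3,suppress=True)
a,b=grab_frame("scene"),grab_frame("top")
th=np.radians(71.5);u=np.array([np.cos(th),np.sin(th),0]);v=np.array([-u[1],u[0],0])
c=np.array([.4164,.4024,.2677])+.02*u
print("bar exp",c,"tri",tri(a,(408.4,159.8),b,(68.2,234.8)))
S=lambda X:((proj(a,X)-[345,110])*3).round(); T=lambda X:((proj(b,X)-[50,120])*3+[390,0]).round()
for n,X in dict(left=c+.04*u,right=c-.04*u,**{f"rim{i}{j}":c+i*.044*u+j*.028*v+[0,0,-.075] for i in(1,-1) for j in(1,-1)},seat=[.5553,.3768,.225],tip=[.598-.0948*.9,.3625+.0302,.241],post=[.598,.3625,.225]).items(): print(n,S(np.array(X)),T(np.array(X)))
```

```text
bar exp [0.423 0.421 0.268] tri (array([0.421, 0.429, 0.266]), np.float64(0.0031512074455158816))
left [223. 160.] [405. 325.]
right [140. 139.] [499. 359.]
rim11 [213. 207.] [433. 361.]
rim1-1 [202. 238.] [460. 298.]
rim-11 [126. 183.] [529. 396.]
rim-1-1 [113. 213.] [555. 333.]
seat [139. 266.] [544. 185.]
tip [155. 225.] [513. 233.]
post [127. 295.] [565. 136.]
```

```bash
python3 -m inch '0 -0.2 -0.5 0 0 0 0;0 1.6 -1.1 0 0 0 0;0 3.5 -1.75 0 0 0 0;0 5.4 -2.4 0 0 0 0;0 7.3 -3.0 0 0 0 0;0 9.2 -3.7 0 0 0 0;0 11.1 -4.3 0 0 0 0;0 12.5 -4.8 0 0 0 0;0 13.1 -5 0 0 0 0;0 13.1 -5 0 0 0 0;0 13.1 -5 0 0 0 0'
python3 - <<'E'
from h import *
a,b=grab_frame("scene"),grab_frame("top")
c=lambda f,x,y:cv2.resize(f["pixels"][y:y+150,x:x+130,::-1],None,fx=3,fy=3,interpolation=cv2.INTER_CUBIC)
cv2.imwrite("pics/p4.png",np.hstack([c(a,335,130),c(b,50,120)]))
for k,n in((a,"scene"),(b,"top")): print([(round(d["p"],2),d["location"]) for d in pinpoint(n,"tote_bar")])
E
```

```text
t: 10.32
eef_pos: [0.5468, 0.3528, 0.2537]
ee_rot: [3.139, -0.0, 2.821]
force: [-0.1, 0.9, -2.0]
width: 0.0086
[(0.67, [196.6, 219.5]), (0.6, [394.9, 183.5]), (0.55, [225.4, 217.5])]
[(0.94, [94.0, 176.8])]
```

View pics/p4.png

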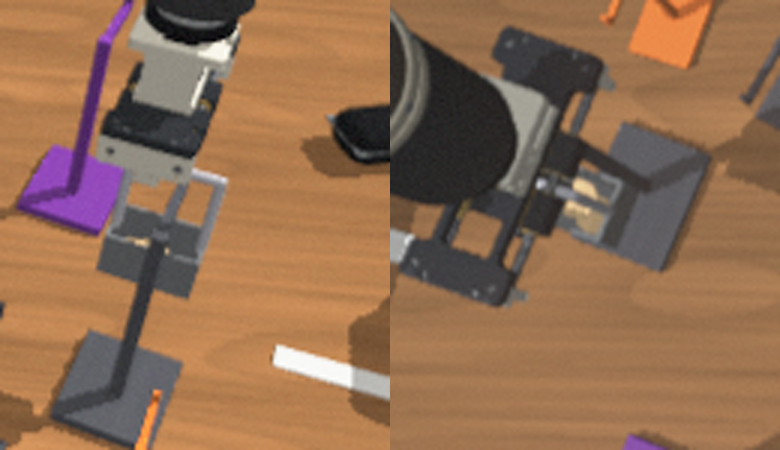

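The hook arm passes through the window, with the post top at (158,237) and the arm running to (185,185), midway between the uprights. I'll lower it.

```bash
python3 -m inch '0 0 0 -1 0 0 0;0 0 0 -2 0 0 0;0 0 0 -3 0 0 0;0 0 0 -3.4 0 0 0;0 0 0 -3.4 0 0 0'; python3 -m inch '0 0 0 -0.2 0 0 0;0 0 0 -0.4 0 0 0;0 0 0 -0.4 0 0 0'
```

```text
t: 11.15
eef_pos: [0.5468, 0.3528, 0.2193]
ee_rot: [3.14, -0.001, 2.821]
force: [0.2, 0.2, -2.2]
width: 0.0087
t: 11.52
eef_pos: [0.5471, 0.3528, 0.2159]
ee_rot: [3.139, 0.0, 2.821]
force: [-0.1, 0.4, -0.3]
width: 0.0088
```

```bash
python3 -m inch '0 0 0 -0.15 0 0 0;0 0 0 -0.15 0 0 0'; python3 -m inch '0.15 0 0 0 0 0 0;0.3 0 0 0 0 0 0;0.33 0 0 0 0 0 0;0.33 0 0 0 0 0 0;0.33 0 0 0 0 0 0;0.33 0 0 0 0 0 0;0.33 0 0 0 0 0 0'; python3 -m inch '0.33 0 0 1 0 0 0;0.33 0 0 3 0 0 0;0.33 0 0 6 0 0 0;0.33 0 0 10 0 0 0;0.33 0 0 14 0 0 0;0.33 0 0 14 0 0 0'
python3 - <<'E'
from h import *
a,b=grab_frame("scene"),grab_frame("top")
c=lambda f,x,y:cv2.resize(f["pixels"][y:y+150,x:x+130,::-1],None,fx=3,fy=3,interpolation=cv2.INTER_CUBIC)
cv2.imwrite("pics/p5.png",np.hstack([c(a,335,130),c(b,50,120)]))
for k,n in((a,"scene"),(b,"top")): print([(round(d["p"],2),d["location"]) for d in pinpoint(n,"tote_bar")])
E
```

```text
t: 11.78
eef_pos: [0.5472, 0.3527, 0.2152]
ee_rot: [3.139, 0.001, 2.821]
force: [-1.5, -1.6, 5.5]
width: 0.0087
t: 12.65
eef_pos: [0.5472, 0.3527, 0.2152]
ee_rot: [3.139, 0.001, 2.821]
force: [0.3, -0.3, -0.3]
width: 0.0289
t: 13.4
eef_pos: [0.5484, 0.3534, 0.3603]
ee_rot: [3.132, 0.005, 2.821]
force: [0.1, 0.5, -1.2]
width: 0.0289
[(0.89, [393.1, 198.6])]
[(0.89, [103.5, 184.7]), (0.68, [241.9, 148.9]), (0.52, [101.3, 180.1])]
```

View pics/p5.png

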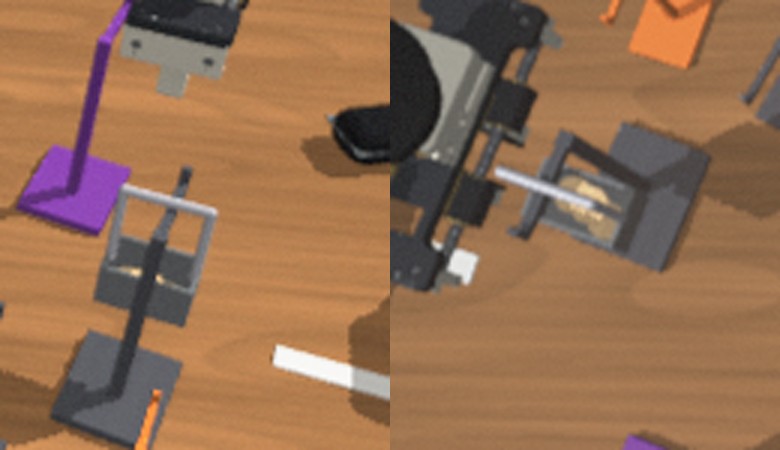

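The tote hangs level: its bar (170,200) lies across the arm between post (160,237) and tip (183,175). Next is the blank. I'll check the small stand's clearance and re-measure the blank.

```bash
python3 -m inch '1 0.3 -3 0 0 0 4;1 0.5 -8 0 0 0 9;1 0.6 -12 0 0 0 13;1 0.6 -16 0 0 0 13;1 0.6 -20 0 0 0 13;1 0.6 -21.2 0 0 0 13;1 0.6 -21.2 0 0 0 13'
python3 - <<'E'
from h import *
np.set_printoptions(precision=4,suppress=True)
a,b=grab_frame("scene"),grab_frame("top")
C=lambda c,r:(270+c/4,170+r/4)
print("small post",tri(a,C(213,312),b,(180.5,134.4)),"tip",tri(a,C(262,245),b,(170,153.6)))
for n in("blank_end","mark_tip"):
  for c in("scene","top"): print(n,c,[(round(d["p"],2),d["location"]) for d in pinpoint(c,n)])
c=lambda f,x,y:cv2.resize(f["pixels"][y:y+80,x:x+130,::-1],None,fx=5,fy=5,interpolation=cv2.INTER_CUBIC)
c=lambda f,x,y,h:cv2.resize(f["pixels"][y:y+h,x:x+200,::-1],None,fx=4,fy=4,interpolation=cv2.INTER_CUBIC)
cv2.imwrite("pics/p6.png",np.vstack([c(a,160,190,70),c(b,160,130,80)]))
E
```

```text
t: 14.48
eef_pos: [0.5528, 0.14, 0.354]
ee_rot: [3.14, -0.001, 3.047]
force: [-0.1, 0.2, 0.7]
width: 0.0868
small post (array([0.7024, 0.1998, 0.1557]), np.float64(0.0007055149751867534)) tip (array([0.6456, 0.2273, 0.1653]), np.float64(0.008132753937441397))
blank_end scene [(0.78, [221.0, 216.2])]
blank_end top [(0.73, [285.7, 197.9])]
mark_tip scene [(0.56, [195.7, 219.3])]
mark_tip top [(0.59, [321.9, 189.0])]
```

View pics/p6.png

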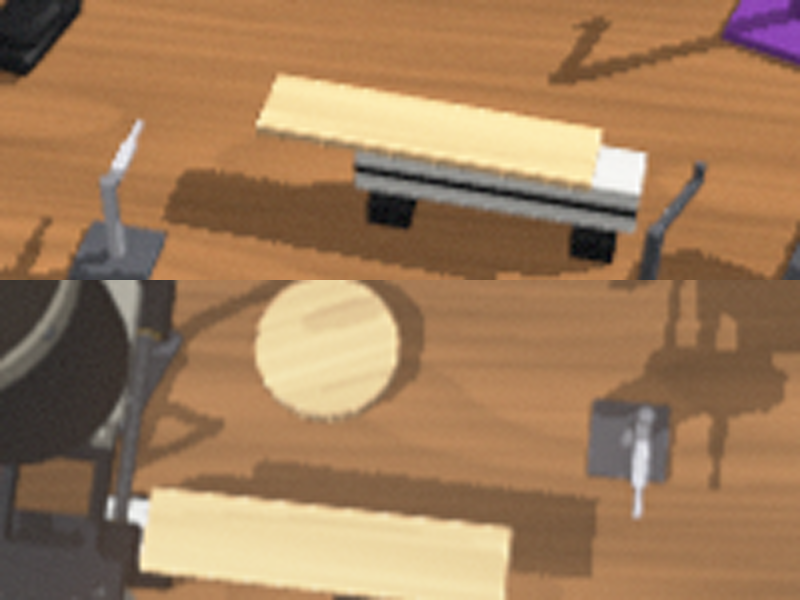

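```bash
python3 -m inch '1 0.1 -0.7 -5 0 0 0;1 0.1 -0.7 -11 0 0 0;1 0.1 -0.7 -17 0 0 0;1 0.1 -0.7 -22 0 0 0;1 0.1 -0.7 -25 0 0 0;1 0.1 -0.7 -27.5 0 0 0;1 0.1 -0.7 -29 0 0 0;1 0.1 -0.7 -29.6 0 0 0;1 0.1 -0.7 -29.6 0 0 0'
```

```text
t: 15.9
eef_pos: [0.5541, 0.1346, 0.0583]
ee_rot: [3.14, -0.0, 3.05]
force: [0.1, -0.5, -0.2]
width: 0.0876
```

```bash
python3 -m inch '0.75 0 0 0 0 0 0;0.7 0 0 0 0 0 0;0.65 0 0 0 0 0 0;0.6 0 0 0 0 0 0;0.6 0 0 0 0 0 0;0.6 0 0 0 0 0 0;0.6 0 0 0 0 0 0;0.6 0 0 0 0 0 0' 25;python3 -m inch '0 0 0 0 0 0 0;0 0 0 0 0 0 0;0 0 0 0 0 0 0;0 0 0 0 0 0 0;0 0 0 0 0 0 0' 50
```

```text
t: 16.9
eef_pos: [0.5543, 0.1347, 0.0587]
ee_rot: [3.14, 0.0, 3.05]
force: [-1.9, 0.1, 5.4]
width: 0.0598
t: 17.52
eef_pos: [0.5543, 0.1347, 0.0588]
ee_rot: [3.14, 0.0, 3.05]
force: [-1.8, -0.7, 2.9]
width: 0.0592
```

```bash
python3 -m inch '0 -0.05 -0.5 0 0 0 0;0 -0.15 -1.5 0 0 0 0;0 -0.23 -2.5 0 0 0 0;0 -0.33 -3.5 0 0 0 0;0 -0.42 -4.5 0 0 0 0;0 -0.52 -5.5 0 0 0 0;0 -0.61 -6.5 0 0 0 0;0 -0.66 -7 0 0 0 0;0 -0.71 -7.5 0 0 0 0;0 -0.71 -7.5 0 0 0 0;0 -0.71 -7.5 0 0 0 0' 60
python3 - <<'E'
from h import *
a,b=grab_frame("scene"),grab_frame("top")
c=lambda f,x,y,w,h:cv2.resize(f["pixels"][y:y+h,x:x+w,::-1],(800,int(800*h/w)),interpolation=cv2.INTER_CUBIC)
cv2.imwrite("pics/p7.png",np.vstack([c(a,180,185,140,52),c(b,230,170,100,37)]))
for n in("blank_end","mark_tip"):
  for k in("scene","top"): print(n,k,[(round(d["p"],2),d["location"]) for d in pinpoint(k,n)])
E
```

```text
t: 18.9
eef_pos: [0.547, 0.0593, 0.0587]
ee_rot: [3.141, -0.0, 3.05]
force: [0.3, -1.9, 3.7]
width: 0.0589
blank_end scene [(0.76, [202.7, 213.5])]
blank_end top [(0.87, [311.4, 205.7])]
mark_tip scene [(0.74, [196.5, 219.3])]
mark_tip top [(0.79, [320.5, 193.7]), (0.51, [225.3, 195.6])]
```

View pics/p7.png

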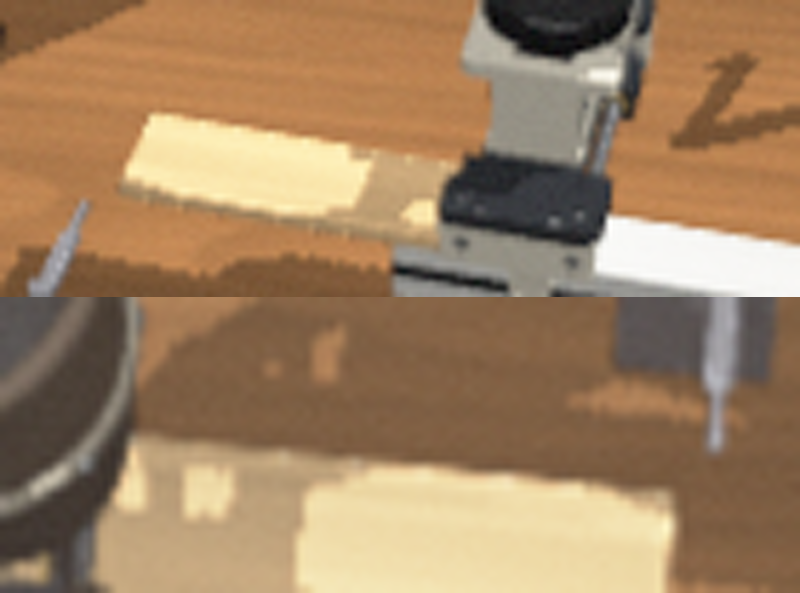

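Run:
```python
from h import *
np.set_printoptions(precision=4,suppress=True)
a,b=grab_frame("scene"),grab_frame("top")
u=np.array([-.094,-.9956,0])
for n,f,e,m in(("top",b,(314.25,194.4),(319.4,189.1)),("scene",a,(201.2,216.8),(195.0,220.4))):
    E=atz(f,e,.08);M=atz(f,m,.080);print(n,E,M,"gap",(M-E)@u,"lateral",(M-E)@[.9956,-.094,0])
for f,e,m in((b,(311.4,205.7),(320.5,193.7)),(a,(202.7,213.5),(196.5,219.3))): print("net gap",(atz(f,m,.078)-atz(f,e,.075))@u)
E=tri(a,(202.7,213.5),b,(311.4,205.7))[0];M=tri(a,(196.5,219.3),b,(320.5,193.7))[0];print((M-E)@u)
```

```text
top [ 0.5538 -0.1742  0.08  ] [ 0.5693 -0.189   0.08  ] gap 0.013294658903202205 lateral 0.016840452961016824
scene [ 0.5539 -0.171   0.08  ] [ 0.5725 -0.1861  0.08  ] gap 0.013319637372457995 lateral 0.019930598127091137
net gap 0.0224489845510363
net gap 0.00895055104185333
0.015593670503967897
```

```bash
python3 -m inch '0 -0.03 -0.4 0 0 0 0;0 -0.07 -0.8 0 0 0 0;0 -0.1 -1.1 0 0 0 0;0 -0.12 -1.3 0 0 0 0;0 -0.12 -1.33 0 0 0 0;0 -0.12 -1.33 0 0 0 0;0 -0.12 -1.33 0 0 0 0' 60
python3 - <<'E'
from h import *
a,b=grab_frame("scene"),grab_frame("top")
c=lambda f,x,y,w,h:cv2.resize(f["pixels"][y:y+h,x:x+w,::-1],(800,int(800*h/w)),interpolation=cv2.INTER_CUBIC)
cv2.imwrite("pics/p8.png",np.vstack([c(a,180,170,220,75),c(b,230,170,100,37)]))
for k in("scene","top"): print("bar",k,[(round(d["p"],2),d["location"]) for d in pinpoint(k,"tote_bar")])
E
```

```text
t: 20.18
eef_pos: [0.5458, 0.0462, 0.0587]
ee_rot: [3.14, -0.0, 3.05]
force: [2.0, 0.2, 1.9]
width: 0.0596
bar scene [(0.65, [391.2, 197.5])]
bar top [(0.89, [104.3, 181.1])]
```

No viewings are left, so I'll do the final check numerically.

Run:
```python
from h import *
np.set_printoptions(precision=4,suppress=True)
a,b=grab_frame("scene"),grab_frame("top")
u=np.array([-.094,-.9956,0]);w=np.array([.9956,-.094,0]);M=np.array([.5690,-.1890,.08])
im=cv2.cvtColor(b["pixels"],cv2.COLOR_RGB2GRAY).astype(int)
for l in(-.022,-.03,-.04,-.05,-.06):
    # brightness profile along u at lateral l from mark tip, s relative to the mark
    s=np.arange(-.03,.031,.002); v=[]
    for x in s:
        c,r=proj(b,M+u*x+w*l); v.append(cv2.getRectSubPix(b["pixels"][:,:,0].copy(),(1,1),(float(c),float(r)))[0,0])
    v=np.array(v,int); i=np.argmin(np.diff(v)); print(l,"edge s mm",(s[i]+.001)*1000,v[::3])
for k,f in(("scene",a),("top",b)):
    e=pinpoint(k,"blank_end");m=pinpoint(k,"mark_tip")
    if e and m: print(k,e[0],m[0],"net gap",(atz(f,m[0]["location"],.078)-atz(f,e[0]["location"],.075))@u)
    for d in regions_of(k,"blank")[:1]: print(k,d["p"],d["bbox"])
    print(k,"tote",[(round(d["p"],2),d["bbox"]) for d in regions_of(k,"tote")])
print("expected: end corner px scene",proj(a,M-w*.012),"top",proj(b,M-w*.012))
print(telemetry.get_state()["force"],telemetry.get_state()["width"])
```

```text
-0.022 edge s mm -0.999999999999974 [240 241 241 237 236 159 126 128 125 123 122]
-0.03 edge s mm -0.999999999999974 [240 242 243 243 245 170 126 125 127 126 126]
-0.04 edge s mm -0.999999999999974 [237 237 236 237 238 163 134 133 132 130 128]
-0.05 edge s mm -0.999999999999974 [239 238 238 238 239 202 174 177 168 165 170]
-0.06 edge s mm -0.999999999999974 [243 243 242 243 243 205 185 181 181 180 178]
scene {'location': [197.7, 214.7], 'p': 0.6} {'location': [196.6, 220.1], 'p': 0.57} net gap -0.006001095039274731
scene 0.62 [196.9, 203.2, 254.2, 224.5]
scene tote [(0.56, [368.3, 196.3, 404.2, 237.6]), (0.54, [180.3, 224.3, 198.2, 262.9])]
top {'location': [314.0, 203.5], 'p': 0.71} {'location': [320.9, 188.5], 'p': 0.79} net gap 0.015533465289333307
top 0.7 [246.7, 189.8, 318.8, 217.6]
top tote [(0.65, [87.9, 176.3, 130.0, 196.7])]
expected: end corner px scene [195.6373 216.9493] top [319.0635 193.3316]
[ 1.4915 -0.5408  2.0043] 0.058933282751550985
```

```bash
python3 -c "
from station import arm,telemetry
print(arm.job_done()); print(telemetry.get_state()['t'])"
```

```text
the job is handed in; nothing more can be done
None
the job is handed in; nothing more can be done
```

I hung the tote on the larger dark stand and slid the blank about 89 mm outward along the rail. The arm is still holding the blank's inner part, gripping at 60 N. I handed the job in at about 21 s of the 61 s; the system reports no verdict.

**Tote:** After letting go, the picture showed it level on the hook, its bar across the arm between post and tip. Before hand-in, the trained networks found the bar at nearly the same pixels in both views.

**Blank:** An edge profile in the top view put its outer end about 1 mm short of the pointer, the same across its width. The scene view put the end about 3 mm short. The fingers were 59 mm apart on the 60 mm blank.

**Checks that disagreed:**
- **Network points:** the end point and pointer point gave −6 mm in the scene view and +15 mm in the top view. They had differed by about as much before the last slide, so I took them as noise and used the edge measurements.
- **Gap beside the pointer:** before the last slide I measured 17 to 20 mm sideways, where 12 mm was expected. That is a few millimetres off the rail's line, within the 15 mm allowed, and I did not correct it.
- **Flatness:** I did not measure this directly at the end, and I had used all 12 picture views, so the last checks were numeric only.

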